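# Pack the carriage gap and hold the wedge home

## Task

Take up the gap between the carriage and the end stop of the small stage rail: stand the flat packing plates from the rack upright on the bed in the gap, up against the stop and square across the rail - the thick one, and the thin one too if the wedge would otherwise reach the bed before it bites. Then draw the long wedge out of its upright holder and push its tapered end straight down between plate and carriage, with its flat face to the plates and its sloping face to the carriage, until you feel it bite and the whole stack is tight, with hand pressure, never a blow. Finish while still gripping the wedge upright and keeping it pressed in; leave the round tin and the caliper where they lie.

Things in the scene. Friction and masses are not known exactly. Their poses are not given: they have to be found in the camera images.
- rail: low aluminium bed of the stage rail, 70 (x) x 140 (y) x 12 mm, fixed to the bench; origin on the bench 55 mm from the stop end along its y; its +y axis runs along the rail from the carriage towards the end stop, its x across the rail. The bed's flat top is 12 mm above the bench
- stop: steel end stop fixed upright on the rail bed, 44 (x) x 20 (y) x 40 mm, axes as the rail; origin at the foot of its working face, which looks to -y
- stop_edge (a point): middle of the top edge of the stop's working face (52 mm above the bench); axes as the rail
- carriage: grey carriage block, clamped (does not move), 44 (x) x 60 (y) x 40 mm, standing on the bed, axes as the rail; origin at the centre of its underside; its working face looks to +y, 30 mm from its origin. A low clamp lever, 14 mm high, stands on its top 48 mm behind that face
- carriage_edge (a point): middle of the top edge of the carriage's working face (52 mm above the bench); axes as the rail. The gap is the distance along the rail's y from here to stop_edge: 23 to 36 mm, both faces upright, open at the top and at both sides (x)
- rack: grey plastic rack block, 90 (x) x 92 (y) x 34 mm, fixed; origin under its centre; two slots 28 mm deep with 1 mm play all round hold the plates upright, the thick one at y = -22 mm, the thin one at y = +22 mm, their widths along x
- thick_plate: thick flat steel packing plate, 52 wide (x) x 16 thick (y) x 70 mm high, 0.35 kg; origin at the centre of its underside. In the rack its underside is 6 mm above the bench
- thick_plate_mid (a point): centre of the thick plate, 35 mm above its underside; grip it across its width (x) near the top
- thin_plate: thin, taller and narrower flat steel packing plate, 36 wide (x) x 8 thick (y) x 100 mm high, 0.2 kg; origin at the centre of its underside. In the rack its underside is 6 mm above the bench
- thin_plate_mid (a point): centre of the thin plate, 50 mm above its underside; grip it across its width (x) near the top, so that the fingers stay above the 70 mm high thick plate beside it
- holder: wooden holder block, 70 (x) x 50 (y) x 68 mm with a 90 x 64 x 6 mm foot, fixed; origin under its centre; the wedge hangs upright by its collar in the slot in its top, with 1.5 mm play, and must be lifted 60 mm to come clear
- wedge: long wedge, 148 mm high, about 0.2 kg, point down; origin at the bottom, mid-width, 8.6 mm behind the flat face. Blade 26 mm wide (x). The +y face is flat and upright; the -y face slopes: thickness (y) grows evenly from 2.5 mm at the tip to 17.2 mm at 42 mm up, then stays. Collar 44 mm wide (x), 17.2 thick, 60 to 68 mm up; black handle above, 26 (x) x 15 mm. Holder and rail differ in yaw by under 0.6 rad
- wedge_grip (a point): point in the wedge's handle 130 mm above its tip, 18 mm below its top, on its centre line; grip across the width (x)
- wedge_tip (a point): middle of the wedge's 2.5 mm thick lower edge (7.35 mm to +y of the centre line)
- small_tin: bystander: round tin, 64 mm across, 43 mm high, origin at its underside
- caliper: bystander: caliper lying flat, 76 x 235 x 15 mm
Not all that is in view belongs to the job. Leave any pink or yellow look-alike of the thin_plate alone. Leave any green look-alike of the wedge alone.

How it is judged:
By the outcome, as a careful person would: the job done as asked, in the order asked, and still so for the second after the job is handed in, while the arm keeps its last pose, push and grip.
It also fails if it takes over 72 s, if anything falls off the work surface, if the arm or the gripper's body presses on something with over 40 N, if the wrist force passes 120 N, or if a joint passes its speed limit or range.

## Robot

A 6-joint arm with a two-finger parallel gripper is mounted at the origin on a cart in front of the work surface, level with it; the furniture and walls round the work are solid. World frame = base frame: x ahead of the robot, y to its left, z up, the work surface at z = 0. Lengths are in m, angles in degrees, forces in N, time in s.
With the tool pointing down it reaches from about 0.275 to 0.875 m from the base axis. Payload 12.5 kg.
Tool frame: the origin (TCP) lies midway between the tips of the shut fingers; the grasp point (between the pads) lies 19 mm behind it; z points along the fingers, y is the line along which they close (so a half turn about z gives the same grasp; the last joint's range is limited). The gripper opens to 85 mm and grips with 20 to 120 N. Pads are 22 mm wide; open, the fingers measure 114 mm over their backs; the gripper's body (76 mm by 85 mm) begins 54 mm behind the grasp point. The pads swing forward as they close: fully open they stand 13 mm farther back than shut.
Start: joints at [68.033, 20.094, 94.641, -0, 65.266, -4.847], TCP at [0.162, 0.526, 0.231] pointing down, gripper open.
Joint ranges: [-157.81, 157.81], [-45, 120.19], [0.68, 151.7], [-89.99, 269.99], [4.06, 180], [-164.3, 164.3]. Speed limits (degrees/s): [127.2, 127.2, 159.86, 180, 180, 180].

## Interface

Orientations are given as [roll, pitch, yaw] about the fixed x, y, z axes, in that order (R = Rz(yaw) Ry(pitch) Rx(roll)).
In Python, from cell import read_state, optics, ctrl gives the robot as it stands.
- The arm moves only by the tool arm_command, never from a script. Its argument "motion" is a list of rows, each a list of 5 numbers: the closure, from -1 (fully open) to 1 (shut), then the shift along the tool's x, y, z scaled (see below), then the turn about the tool's z scaled (see below). A call has 1 to 10 rows; each row is the pose to reach, as a shift and turn from the pose commanded when the call began, along the tool's axes at that moment, turning the shorter way round; what a row does not reach only later rows make up. The controller multiplies each number of a shift by 120 mm and each number of a turn by 180 degrees. A row lasts 1/10 s, in which the tool goes at most 50 mm and 8.59 degrees, less where a joint would pass 70% of its speed; a pose out of reach is approached as far as the arm can. A call with a number of a shift or a turn outside -1 to 1 is refused whole. A call with a gripper value outside its range is refused whole. The fingers move at their own pace and stop on an object; "newtons" is the grip in N (left out, the last holds). Time passes only in rows, so rows that repeat a pose let the fingers close. It gives the time, the measured TCP pose, the force, the opening and the grip force at its end, in the units of the state.
- read_state(): the state, without advancing time (a new reading comes with each control period).
- optics.grab_frame(name): name is "scene" or "top"; returns a dict with "image" (384x512x3 uint8, red, green, blue), "fx", "fy", "cx", "cy" (pixels), "dist" ([k1, k2, p1, p2, k3] as OpenCV has them; the pictures are not rectified), "pose" (4x4, takes a point from camera to world coordinates). Camera axes: x right, y down, z forward; pixel columns grow to the right and rows downward; lengths in m; the calibration is good to about 2 mm. A picture is of the moment at which its call begins. There is no depth.
- ctrl.close_job(): hands the job in; it is judged then, once.
The state is a dict: "clock": time; "joint_positions": joint angles; "qvel": joint speeds; "joint_efforts": joint torques, N m; "ee_pos": TCP position; "eef_rot": TCP orientation; "contact_force": force on the tool from outside, world axes, zero at the start; "moment": the same for the moment, N m; "opening": finger opening in m; "grip_force": force on a finger pad.
Only numpy, scipy, OpenCV 4.12 (cv2) and the standard library are available. Lean on these libraries where they do the work, as an engineer would, in place of code of your own. Each camera call takes 0.05 s, during which the arm holds its last target. There are 200 camera calls.

## Working session

There is one attempt and no reset: what is moved stays moved. The work goes in short steps, Python scripts to look and compute and a tool call to move; the robot and the scene stay as the last step left them, time stands still between calls to the robot, and variables do not carry over. Pictures are saved under pics/ and viewed, at most 10 in all, crops included, and the job is handed in when it is done.

Besides the shell and the picture viewer there is one more tool, called after "Call:" by a JSON object that holds its "fn" and its "kwargs". arm_command: Moves the arm, as the interface text tells. Shifts and turns lie within -1 to 1; 1 stands for 120 mm of shift or 180 degrees of turn. Its arguments: {"type":"object","properties":{"motion":{"type":"array","items":{"type":"array","items":{"type":"number"}}},"newtons":{"type":"number"}},"required":["motion"]}

```bash
mkdir -p pics; ls; python3 - <<'E'
from cell import read_state, optics, ctrl
import cv2,pickle,numpy as np
print(read_state())
for n in ("scene","top"):
    f=optics.grab_frame(n); pickle.dump(f,open(f'{n}0.pkl','wb'))
    print(n,f['fx'],f['fy'],f['cx'],f['cy'],f['dist'],np.round(f['pose'],4).tolist())
    cv2.imwrite(f'pics/{n}0.png',cv2.resize(f['image'][:,:,::-1],(800,600),interpolation=cv2.INTER_CUBIC))
E
```

```text
pics
{'clock': 0.0, 'joint_positions': array([ 6.80313030e+01,  2.01255649e+01,  9.46752522e+01, -1.64026586e-03,
        6.52665319e+01, -4.84886873e+00]), 'qvel': array([-0.03108273, -0.05908003,  0.04704504, -0.02304702, -0.02748042,
        0.03087143]), 'joint_efforts': array([ 1.74313627e-03, -5.06100333e+01, -2.91410547e+01, -1.51113682e-05,
        4.54287583e-03, -1.79894977e-05]), 'ee_pos': array([0.16178049, 0.52533138, 0.23075796]), 'eef_rot': array([-1.79932766e+02, -4.20919897e-03,  1.62880856e+02]), 'contact_force': array([-0.78487619, -0.39959607, -0.66055813]), 'moment': array([ 0.02640239,  0.02292262, -0.00610668]), 'grip_force': 0.0, 'opening': 0.08518974362291272}
scene 393.1072394150679 393.1072394150679 260.2457532102553 186.0286588940464 [-0.09686464  0.          0.          0.          0.        ] [[-0.4991, -0.3942, 0.7717, -0.572], [-0.8665, 0.2398, -0.4379, 0.4787], [-0.0124, -0.8872, -0.4612, 0.7188], [0.0, 0.0, 0.0, 1.0]]
top 497.33357741502465 497.33357741502465 264.44376676747976 201.01504767227252 [-0.01066548  0.          0.          0.          0.        ] [[0.4449, -0.8254, 0.3474, -0.0986], [-0.8956, -0.4083, 0.1768, -0.3989], [-0.0041, -0.3898, -0.9209, 1.6751], [0.0, 0.0, 0.0, 1.0]]
```

View pics/scene0.png

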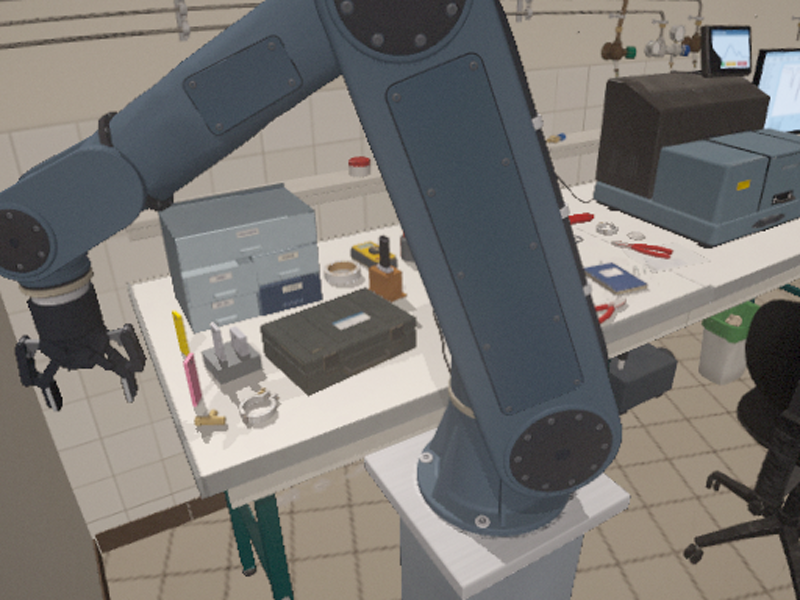

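View pics/top0.png

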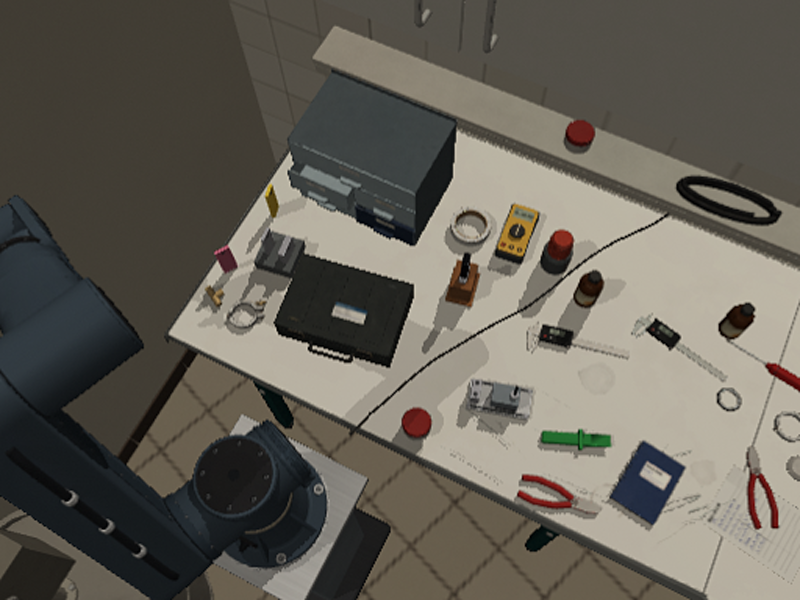

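The scene view (800x600 px) shows the rack at (232,350) with the plates standing in it, pink and yellow look-alikes at (192,380) and (180,332), and the holder at (386,280). The arm hides the rail.

The top view shows the rack at (280,253), the holder with the wedge at (463,280), the rail with carriage and stop at (500,398), and the tin at (416,423). The green wedge look-alike is at (575,439), and the pink and yellow plates are at (226,258) and (271,200).

Candidates:
- **Thin plate:** grey, in the rack. Not pink, not yellow.
- **Wedge:** black handle in the wooden holder. Not the green one.

Next I'll check these choices in a close crop.

```bash
cat > h.py <<'E'
import cv2,pickle,numpy as np
def load(n): return pickle.load(open(n,'rb'))
def K(f): return np.array([[f['fx'],0,f['cx']],[0,f['fy'],f['cy']],[0,0,1.]])
def ray(f,px):
    u=cv2.undistortPoints(np.array(px,float).reshape(-1,1,2),K(f),np.array(f['dist']))[:,0]
    d=np.c_[u,np.ones(len(u))]@f['pose'][:3,:3].T
    return f['pose'][:3,3],d
def plane(f,px,z):
    o,d=ray(f,px); return o+d*((z-o[2])/d[:,2])[:,None]
def proj(f,P):
    T=np.linalg.inv(f['pose']); return cv2.projectPoints(np.array(P,float).reshape(-1,1,3),cv2.Rodrigues(T[:3,:3])[0],T[:3,3],K(f),np.array(f['dist']))[0][:,0]
def crop(f,x,y,w,h,s): return cv2.resize(f['image'][y:y+h,x:x+w,::-1],None,fx=s,fy=s,interpolation=cv2.INTER_CUBIC)
E
python3 - <<'E'
from h import *
t=load('top0.pkl');s=load('scene0.pkl')
a=crop(t,292,236,56,42,7);b=crop(t,130,140,70,42,7)[:, :392];c=crop(t,276,158,40,42,7);c=cv2.copyMakeBorder(c,0,0,0,112,0)
d=crop(s,112,190,56,56,7)[:294];
print(a.shape,b.shape,c.shape,d.shape)
cv2.imwrite('pics/c1.png',np.vstack([np.hstack([a,b]),np.hstack([c,d])]))
for n,p in dict(rail=(320,254),rack=(179,162),holder=(296,180),tin=(266,270),case=(220,200)).items(): print(n,plane(t,[p],0.03)[0].round(3))
E
```

```text
(294, 392, 3) (294, 392, 3) (294, 392, 3) (294, 392, 3)
rail [ 0.43  -0.342  0.03 ]
rack [0.522 0.272 0.03 ]
holder [ 0.648 -0.149  0.03 ]
tin [ 0.297 -0.201  0.03 ]
case [0.455 0.062 0.03 ]
```

View pics/c1.png

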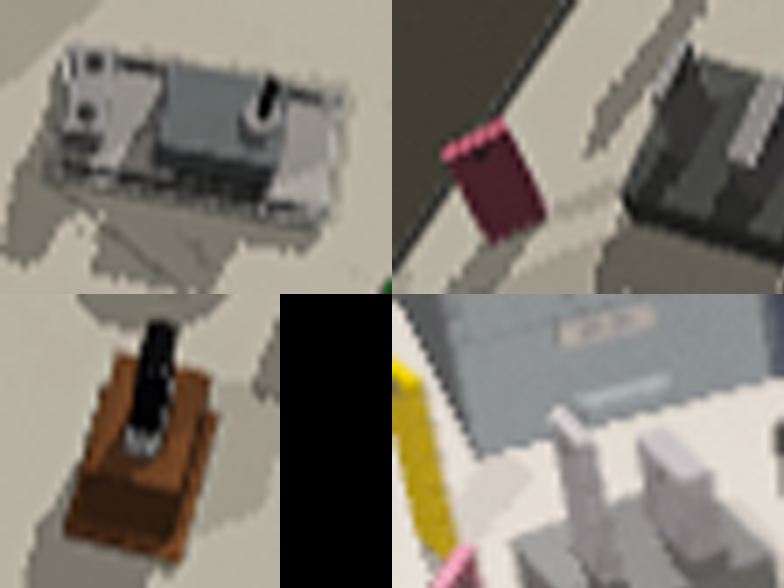

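The crop confirms the choice. The two bare grey plates stand in the rack, the real wedge with the black handle is in the wooden holder, and the stop with two holes is at the rail's left end with the carriage and lever to its right. Next I'll measure the rack finely in both views.

```bash
python3 - <<'E'
from h import *
t=load('top0.pkl');s=load('scene0.pkl')
a=crop(t,160,144,40,40,10);b=crop(s,126,200,44,44,9)
b=cv2.copyMakeBorder(b,0,4,0,4,0)
im=np.hstack([a,b]).astype(float)
im=np.clip(255*(im/255)**.8,0,255).astype(np.uint8)
for k in range(0,800,50): im[:4,k]=(0,0,255)
for k in range(0,400,50): im[k,:4]=(0,0,255); im[k,400:404]=(0,0,255)
cv2.imwrite('pics/c2.png',im)
E
```

```text
(no output)
```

View pics/c2.png

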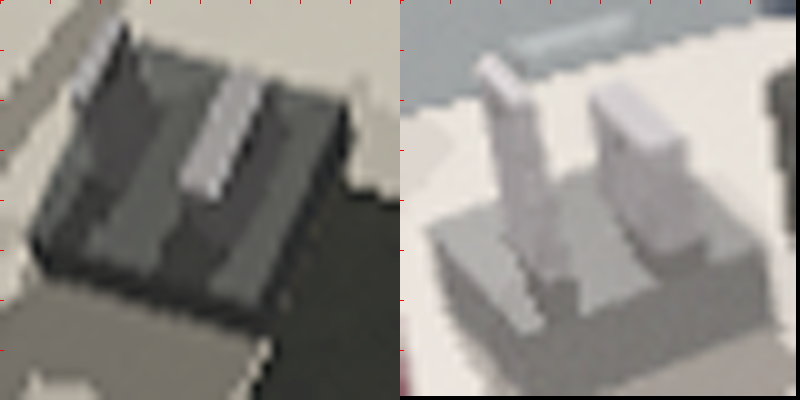

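```bash
python3 - <<'E'
from h import *
t=load('top0.pkl');s=load('scene0.pkl')
T=lambda q:(np.array(q,float)+.5)/10-.5+[160,144]
S=lambda q:(np.array(q,float)-[400,0]+.5)/9-.5+[126,200]
def show(n,P):
    P=P[:,:2]; print(n,'c',P.mean(0).round(4),'edges',[(round(1e3*np.hypot(*d),1),round(np.degrees(np.arctan2(d[1],d[0])),1)) for d in np.roll(P,-1,0)-P])
show('thick top',plane(t,T([(180,184),(216,198),(268,82),(234,68)]),.076))
show('thick scn',plane(s,S([(592,96),(618,81),(686,131),(660,147)]),.076))
show('thin top',plane(t,T([(72,90),(84,103),(128,25),(118,15)]),.106))
show('thin scn',plane(s,S([(480,65),(495,55),(532,95),(518,105)]),.106))
show('rack top',plane(t,T([(35,237),(130,38),(350,105),(262,302)]),.034))
show('rack scn',plane(s,S([(430,230),(580,165),(765,245),(540,330)]),.034))
E
```

```text
thick top c [0.5281 0.2541] edges [(np.float64(14.6), np.float64(-86.7)), (np.float64(50.0), np.float64(7.9)), (np.float64(14.1), np.float64(91.9)), (np.float64(50.3), np.float64(-172.7))]
thick scn c [0.5263 0.2532] edges [(np.float64(12.4), np.float64(-63.4)), (np.float64(47.9), np.float64(-166.5)), (np.float64(12.5), np.float64(117.5)), (np.float64(48.1), np.float64(13.5))]
thin top c [0.5228 0.297 ] edges [(np.float64(7.1), np.float64(-111.9)), (np.float64(34.5), np.float64(3.5)), (np.float64(5.7), np.float64(69.9)), (np.float64(33.7), np.float64(-178.6))]
thin scn c [0.5209 0.2973] edges [(np.float64(7.6), np.float64(-56.4)), (np.float64(34.3), np.float64(-172.9)), (np.float64(7.2), np.float64(125.0)), (np.float64(34.2), np.float64(7.8))]
rack top c [0.5262 0.2736] edges [(np.float64(88.5), np.float64(7.2)), (np.float64(89.1), np.float64(-82.4)), (np.float64(86.4), np.float64(-172.4)), (np.float64(89.8), np.float64(99.0))]
rack scn c [0.5225 0.2824] edges [(np.float64(61.6), np.float64(-75.1)), (np.float64(97.1), np.float64(-153.8)), (np.float64(85.0), np.float64(97.9)), (np.float64(85.0), np.float64(12.3))]
```

The rack yaw is about 7.5°. The thick plate is at (0.527, 0.254) and the thin plate at (0.522, 0.297), and both views agree. I'll move above the thick plate.

Call:
{"fn": "arm_command", "kwargs": {"motion": [[-1,-0.4,-0.14,0,0],[-1,-0.8,-0.28,0,0],[-1,-1,-0.36,0,0],[-1,-1,-0.36,0,0]], "newtons": 60}}

```text
clock: 0.5
ee_pos: [0.2659, 0.4471, 0.2311]
eef_rot: [-180.0, 0.0, 162.7]
contact_force: [-0.1, -0.0, -0.4]
opening: 0.0852
grip_force: 0.0
```

Call:
{"fn": "arm_command", "kwargs": {"motion": [[-1,-0.4,-0.14,0,0],[-1,-0.8,-0.28,0,0],[-1,-1,-0.36,0,0],[-1,-1,-0.36,0,0]]}}

```text
clock: 0.9
ee_pos: [0.3675, 0.371, 0.2311]
eef_rot: [-180.0, 0.0, 162.7]
contact_force: [-0.7, 0.9, 0.8]
opening: 0.0854
grip_force: 0.0
```

Call:
{"fn": "arm_command", "kwargs": {"motion": [[-1,-0.4,-0.14,0,0],[-1,-0.8,-0.28,0,0],[-1,-1,-0.36,0,0],[-1,-1,-0.36,0,0]]}}

```text
clock: 1.3
ee_pos: [0.4692, 0.2948, 0.2309]
eef_rot: [-180.0, -0.0, 162.7]
contact_force: [-0.4, 0.8, -0.6]
opening: 0.0856
grip_force: 0.0
```

Call:
{"fn": "arm_command", "kwargs": {"motion": [[-1,-0.3,-0.1,0,0.045],[-1,-0.57,-0.2,0,0.09],[-1,-0.57,-0.2,0,0.135],[-1,-0.57,-0.2,0,0.18],[-1,-0.57,-0.2,0,0.225],[-1,-0.57,-0.2,0,0.27],[-1,-0.57,-0.2,0,0.315],[-1,-0.57,-0.2,0,0.363],[-1,-0.57,-0.2,0,0.363]]}}

```text
clock: 2.2
ee_pos: [0.525, 0.2542, 0.2311]
eef_rot: [-180.0, -0.0, 97.5]
contact_force: [0.2, 0.6, 0.4]
opening: 0.0855
grip_force: 0.0
```

```bash
cat >> h.py <<'E'
def rel(target,yaw=None):
    "tool-frame shift (scaled by 120 mm) and turn (scaled by 180 deg) from the measured pose to target"
    from cell import read_state
    s=read_state(); y=np.radians(s['eef_rot'][2]); d=np.array(target)-s['ee_pos']
    X=[np.cos(y),np.sin(y),0];Y=[np.sin(y),-np.cos(y),0]
    o=np.array([d@X,d@Y,-d[2]])/.12
    t=0 if yaw is None else -((yaw-s['eef_rot'][2]+90)%180-90)/180
    print('t',round(s['clock'],2),'pos',s['ee_pos'].round(4),'rot',s['eef_rot'].round(2),'F',s['contact_force'].round(1),'open',round(s['opening'],4),'SHIFT',o.round(4),'TURN',round(t,4))
E
python3 - <<'E'
from h import *
from cell import optics
rel([.527,.254,.040],97.5)
f=optics.grab_frame('scene');pickle.dump(f,open('scene1.pkl','wb'))
g=optics.grab_frame('top');pickle.dump(g,open('top1.pkl','wb'))
print(proj(f,[(.43,-.34,.05),(.648,-.149,.1)]),proj(g,[(.43,-.34,.05),(.648,-.149,.1)]))
cv2.imwrite('pics/s1.png',np.hstack([f['image'][...,::-1][:,:400],g['image'][...,::-1][:,:400]]))
E
```

```text
t 2.2 pos [0.525  0.2542 0.2311] rot [-1.7996e+02 -1.0000e-02  9.7480e+01] F [0.2 0.6 0.4] open 0.0855 SHIFT [-0.0036  0.0159  1.5926] TURN -0.0001
[[319.50939469 186.58620144]
 [245.24897515 164.45557662]] [[320.04987613 251.92681564]
 [296.98917431 171.4435107 ]]
```

View pics/s1.png

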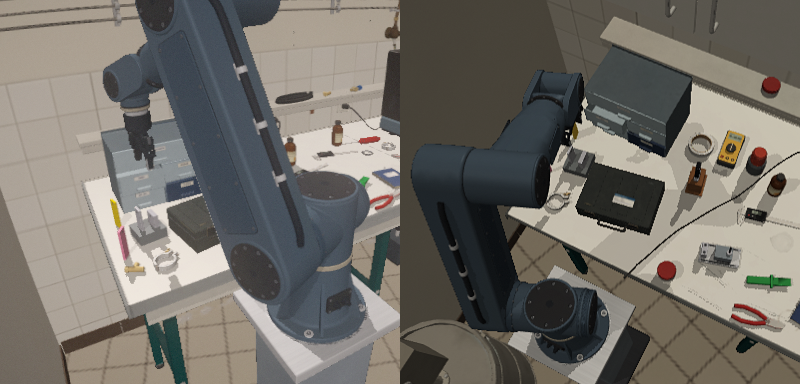

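The scene view shows the gripper at (140,145), above the rack at (147,228). The shoulder hides the rail, so I'll measure it from the top view, where it sits at (320,254). Going down on the thick plate.

Call:
{"fn": "arm_command", "kwargs": {"motion": [[-1,0,0.015,0.4,0],[-1,0,0.015,0.8,0],[-1,0,0.015,1,0],[-1,0,0.015,1,0]]}}

```text
clock: 2.7
ee_pos: [0.5257, 0.2527, 0.108]
eef_rot: [-179.6, 0.1, 97.8]
contact_force: [-1.0, -0.8, 0.1]
opening: 0.0851
grip_force: 0.0
```

Call:
{"fn": "arm_command", "kwargs": {"motion": [[-1,0,0,0.2,0],[-1,0,0,0.4,0],[-1,0,0,0.58,0],[-1,0,0,0.58,0],[1,0,0,0.58,0],[1,0,0,0.58,0],[1,0,0,0.58,0],[1,0,0,0.58,0],[1,0,0,0.58,0],[1,0,0,0.58,0]], "newtons": 60}}

```text
clock: 3.7
ee_pos: [0.5289, 0.2534, 0.0438]
eef_rot: [179.8, -0.0, 97.6]
contact_force: [-0.6, 0.4, 8.1]
opening: 0.0515
grip_force: 62.3
```

```bash
python3 - <<'E'
from h import *
rel([.527,.254,.040],97.5)
t=load('top1.pkl')
a=crop(t,294,236,50,37,16)
a=np.clip(255*(a/255.)**.8,0,255).astype(np.uint8)
for k in range(0,800,50): a[:6,k]=(0,0,255)
for k in range(0,590,50): a[k,:6]=(0,0,255)
cv2.imwrite('pics/rail.png',a)
E
```

```text
t 3.7 pos [0.5289 0.2534 0.0438] rot [ 1.7984e+02 -5.0000e-02  9.7560e+01] F [-0.6  0.4  8.1] open 0.0515 SHIFT [ 0.0067 -0.0151  0.0315] TURN 0.0003
```

View pics/rail.png

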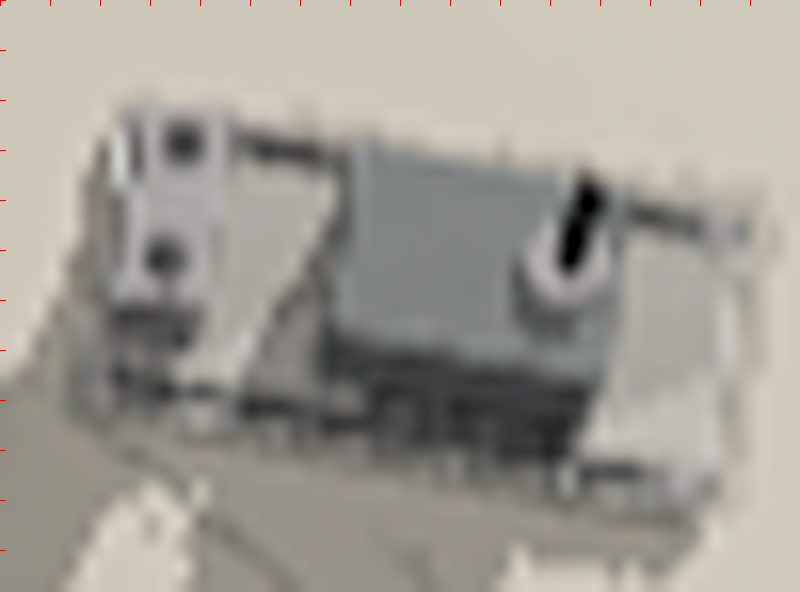

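The crop shows the stop's top face at about (118,105)-(230,118)-(200,308)-(108,298) and the carriage's top face at about (352,150)-(622,190)-(605,378)-(335,340), with the gap between. The grasp on the thick plate is good: opening 51.5 mm, grip 62 N.

```bash
python3 - <<'E'
from h import *
t=load('top1.pkl');t0=load('top0.pkl')
T=lambda q:(np.array(q,float)+.5)/16-.5+[294,236]
H=lambda q:(np.array(q,float)-[0,294]+.5)/7-.5+[276,158]
def show(n,P):
    P=P[:,:2]; print(n,'c',P.mean(0).round(4),P.round(4).tolist(),'edges',[(round(float(1e3*np.hypot(*d)),1),round(float(np.degrees(np.arctan2(d[1],d[0]))),1)) for d in np.roll(P,-1,0)-P])
show('carr',plane(t,T([(350,148),(624,188),(605,380),(333,342)]),.052))
show('stop',plane(t,T([(125,103),(232,118),(202,308),(108,298)]),.052))
show('stop holes',plane(t,T([(183,143),(165,258)]),.052))
show('bed',plane(t,T([(745,220),(712,505),(72,395)]),.012))
show('holder',plane(t0,H([(122,352),(215,368),(187,495),(84,470)]),.068))
show('wedge top',plane(t0,H([(148,322),(175,322)]),.156))
print('carr bottom edge', T([(333,342)]))
E
```

```text
carr c [ 0.4341 -0.3504] [[0.4456, -0.3155], [0.4633, -0.3715], [0.4226, -0.3847], [0.4048, -0.3299]] edges [(58.7, -72.4), (42.8, -162.0), (57.7, 108.0), (43.3, 19.4)]
stop c [ 0.4164 -0.2859] [[0.4334, -0.2683], [0.4405, -0.2902], [0.3993, -0.302], [0.3924, -0.2832]] edges [(23.0, -72.1), (42.9, -164.0), (20.0, 110.0), (43.6, 20.0)]
stop holes c [ 0.4183 -0.2867] [[0.4308, -0.2831], [0.4058, -0.2904]] edges [(26.0, -163.8), (26.0, 16.2)]
bed c [ 0.4279 -0.3653] [[0.4821, -0.3974], [0.4201, -0.416], [0.3813, -0.2825]] edges [(64.8, -163.2), (139.0, 106.2), (152.8, -48.7)]
holder c [ 0.6483 -0.152 ] [[0.6772, -0.1215], [0.6901, -0.1684], [0.6182, -0.1856], [0.6077, -0.1327]] edges [(48.6, -74.6), (73.9, -166.6), (53.9, 101.3), (70.4, 9.2)]
wedge top c [ 0.6582 -0.147 ] [[0.6553, -0.1411], [0.6611, -0.153]] edges [(13.2, -63.7), (13.2, 116.3)]
carr bottom edge [[314.34375 256.90625]]
```

```bash
python3 - <<'E'
from h import *
t=load('top1.pkl');t0=load('top0.pkl')
def lsd(f,x,y,w,h,z):
    g=cv2.cvtColor(crop(f,x,y,w,h,8),cv2.COLOR_BGR2GRAY); g=cv2.GaussianBlur(g,(0,0),4)
    L=cv2.createLineSegmentDetector(0).detect(g)[0][:,0]
    for l in sorted(L,key=lambda l:-np.hypot(l[2]-l[0],l[3]-l[1]))[:12]:
        P=plane(f,(l.reshape(2,2)+.5)/8-.5+[x,y],z)[:,:2]; d=P[1]-P[0]; a=np.degrees(np.arctan2(d[1],d[0]))
        print(round(float(np.hypot(*d)*1e3)),round(float((a+45)%90-45),1),((l+.5)/8*2).round().tolist())
lsd(t,294,236,50,37,.052);print();lsd(t0,276,165,40,35,.068)
E
```

```text
51 9.0 [4.0, 45.0, 13.0, 18.0]
46 -3.9 [30.0, 47.0, 43.0, 24.0]
28 5.4 [73.0, 21.0, 88.0, 27.0]
27 15.2 [29.0, 15.0, 44.0, 18.0]
25 13.6 [47.0, 17.0, 61.0, 20.0]
21 -1.5 [14.0, 63.0, 9.0, 73.0]
20 14.5 [41.0, 22.0, 30.0, 20.0]
21 -4.6 [76.0, 47.0, 71.0, 57.0]
17 20.6 [46.0, 43.0, 56.0, 44.0]
17 23.6 [73.0, 57.0, 83.0, 57.0]
17 8.1 [75.0, 26.0, 72.0, 35.0]
17 7.0 [69.0, 33.0, 72.0, 24.0]

85 11.7 [62.0, 21.0, 52.0, 63.0]
45 11.8 [23.0, 34.0, 29.0, 12.0]
45 15.8 [37.0, 22.0, 41.0, 0.0]
41 12.5 [17.0, 53.0, 22.0, 33.0]
31 11.4 [36.0, 60.0, 19.0, 56.0]
28 6.6 [71.0, 13.0, 76.0, 0.0]
20 19.3 [31.0, 12.0, 33.0, 2.0]
17 10.2 [51.0, 7.0, 60.0, 9.0]
17 18.5 [50.0, 0.0, 49.0, 9.0]
17 18.7 [60.0, 10.0, 59.0, 18.0]
15 13.1 [7.0, 66.0, 9.0, 58.0]
13 23.8 [10.0, 58.0, 10.0, 52.0]
```

```bash
python3 - <<'E'
from h import *
t=load('top1.pkl')
g=cv2.cvtColor(t['image'],cv2.COLOR_RGB2GRAY).astype(float)
c=t['image'].astype(int)
def fit(cols,rf,half,sign,z,name,axis=0):
    P=[]
    for u in cols:
        r=rf(u); v=np.arange(int(r)-half,int(r)+half+2)
        p=g[v,u] if axis==0 else g[u,v]
        d=np.clip(sign*np.diff(p),0,None)
        k=np.argmax(d); lo=max(0,k-1); d2=d[lo:k+2]; e=(d2*(v[lo:k+2]+.5)).sum()/d2.sum()
        P.append((u,e) if axis==0 else (e,u))
    W=plane(t,P,z)[:,:2]
    a=cv2.fitLine(W.astype(np.float32).reshape(-1,1,2),cv2.DIST_HUBER,0,.001,.001).ravel()
    n=np.array([-a[1],a[0]]);res=(W-a[2:])@n
    ang=np.degrees(np.arctan2(a[1],a[0]));print(name,'angle',round(float((ang+45)%90-45),2),'pt',a[2:].round(4),'res mm',(res*1e3).round(1))
X=lambda x:x/16+293.5; Y=lambda y:y/16+235.5
fit(range(316,332),lambda u:Y(342+(u-X(333))*16*.14),2,-1,.052,'carr near')
fit(range(317,328),lambda u:Y(148+(u-X(350))*16*.146),2,-1,.052,'carr far')
fit(range(247,256),lambda v:X(350-(v-Y(148))*16*.09),2,-1,.052,'carr face',1)
fit(range(244,255),lambda v:X(232-(v-Y(118))*16*.158),2,1,.052,'stop face',1)
print(g[250:252,300:320].astype(int));print(c[251,300:320].tolist())
E
```

```text
carr near angle 15.65 pt [ 0.4146 -0.3575] res mm [ 0.3 -0.8 -0.5  0.1  0.5  0.9  0.1 -0.8 -0.2  0.1  0.7 -0.9 -0.9 -0.4
  0.   2.8]
carr far angle 16.96 pt [ 0.4549 -0.3379] res mm [ 1.9  0.1  0.6  0.1 -0.4 -0.4 -0.3 -0.4  0.5 -0.1  0.4]
carr face angle 13.64 pt [ 0.4226 -0.3189] res mm [-0.5 -1.2 -0.6  0.2  1.5  2.8  1.9 -1.8 -2.4]
stop face angle 12.12 pt [ 0.417  -0.2925] res mm [ 2.6  1.9  1.5 -7.4 -1.2 -2.3  2.6  1.1  0.   0.1 -0.1]
[[111  95 158 129 121 143 152 135 154 155 154 154 157 157  85  70 112 112
  113 113]
 [112 103 152  75  64 108 152 134 152 152 153 153 154 124  81  87 111 112
  115 112]]
[[114, 112, 107], [105, 102, 99], [154, 151, 149], [76, 75, 74], [65, 63, 63], [110, 107, 107], [155, 151, 150], [137, 134, 130], [155, 152, 145], [156, 152, 145], [157, 153, 145], [156, 153, 145], [157, 154, 147], [127, 124, 118], [82, 81, 77], [84, 88, 87], [109, 112, 113], [109, 113, 113], [111, 116, 116], [109, 113, 114]]
```

```bash
python3 - <<'E'
from h import *
t=load('top1.pkl')
a=np.radians(16.4);x=np.array([np.cos(a),np.sin(a)]);y=np.array([-np.sin(a),np.cos(a)])
P=plane(t,[(306.5,251),(315,251),(315.4,251)],.052)[:,:2]
print([( (p@x).round(4),(p@y).round(4)) for p in P])
for n,c in dict(carr=(.4341,-.3504),carredge=(.4252,-.3227),stopedge=(.4199,-.2961),stop=(.4164,-.2859)).items(): print(n,np.dot(c,x).round(4),np.dot(c,y).round(4))
C=.3189*x+(-.410)*y;print(C)
# predict pixels of stop/carriage face edges for y'=-.402 & -.429
for yy in (-.400,-.402,-.404,-.428,-.430,-.432): print(yy,proj(t,[np.r_[.3189*x+yy*y,.052]]).round(2), proj(t,[np.r_[.3189*x+yy*y,.012]]).round(2))
from cell import read_state
rel(np.r_[.3189*x-.412*y,.05],106.4)
E
```

```text
[(np.float64(0.3112), np.float64(-0.4017)), (np.float64(0.3162), np.float64(-0.4301)), (np.float64(0.3164), np.float64(-0.4315))]
carr 0.3175 -0.4587
carredge 0.3168 -0.4296
stopedge 0.3192 -0.4026
stop 0.3187 -0.3918
[ 0.42168522 -0.30328004]
-0.4 [[306.33 248.77]] [[305.49 252.24]]
-0.402 [[306.92 248.87]] [[306.06 252.33]]
-0.404 [[307.5  248.97]] [[306.63 252.43]]
-0.428 [[314.49 250.13]] [[313.47 253.57]]
-0.43 [[315.07 250.23]] [[314.04 253.67]]
-0.432 [[315.66 250.33]] [[314.61 253.76]]
t 3.7 pos [0.5289 0.2534 0.0438] rot [ 1.7984e+02 -5.0000e-02  9.7560e+01] F [-0.6  0.4  8.1] open 0.0515 SHIFT [-4.498  -1.4936 -0.0518] TURN -0.0491
```

The gap is about 28 mm, below the 32.5 mm at which the wedge would reach the bed. The thick plate alone should do, and I'll confirm that by touch. Lifting it and carrying it over.

Call:
{"fn": "arm_command", "kwargs": {"motion": [[1,0,0,-0.15,0],[1,0,0,-0.3,0],[1,0,0,-0.6,0],[1,0,0,-0.9,0],[1,0,0,-1,0],[1,0,0,-1,0]]}}

```text
clock: 4.3
ee_pos: [0.5285, 0.2532, 0.1633]
eef_rot: [179.8, -0.0, 97.6]
contact_force: [0.0, -0.7, -4.7]
opening: 0.051
grip_force: 67.1
```

Call:
{"fn": "arm_command", "kwargs": {"motion": [[1,-0.3,-0.1,-0.15,0],[1,-0.65,-0.22,-0.3,0],[1,-1,-0.33,-0.3,0],[1,-1,-0.33,-0.3,0]]}}

```text
clock: 4.7
ee_pos: [0.5028, 0.125, 0.1961]
eef_rot: [-179.8, 0.1, 97.4]
contact_force: [0.2, 0.5, -4.4]
opening: 0.0514
grip_force: 67.0
```

Call:
{"fn": "arm_command", "kwargs": {"motion": [[1,-0.38,-0.13,0,0],[1,-0.76,-0.25,0,0],[1,-1,-0.33,0,0],[1,-1,-0.33,0,0]]}}

```text
clock: 5.1
ee_pos: [0.4795, 0.0022, 0.196]
eef_rot: [-179.8, -0.0, 97.4]
contact_force: [-0.1, 1.0, -3.3]
opening: 0.0513
grip_force: 66.9
```

Call:
{"fn": "arm_command", "kwargs": {"motion": [[1,-0.38,-0.13,0,0],[1,-0.76,-0.25,0,0],[1,-1,-0.33,0,0],[1,-1,-0.33,0,0]]}}

```text
clock: 5.5
ee_pos: [0.4566, -0.1215, 0.1963]
eef_rot: [-179.9, -0.0, 97.4]
contact_force: [-0.2, 0.3, -4.7]
opening: 0.0514
grip_force: 66.9
```

Call:
{"fn": "arm_command", "kwargs": {"motion": [[1,-0.38,-0.13,0,0],[1,-0.76,-0.25,0,0],[1,-1,-0.33,0,0],[1,-1,-0.33,0,0]]}}

```text
clock: 5.9
ee_pos: [0.4335, -0.2455, 0.1964]
eef_rot: [-179.9, -0.0, 97.4]
contact_force: [0.4, 0.4, -4.4]
opening: 0.0507
grip_force: 66.9
```

Call:
{"fn": "arm_command", "kwargs": {"motion": [[1,-0.25,-0.08,0,-0.02],[1,-0.52,-0.17,0,-0.049],[1,-0.52,-0.17,0,-0.049],[1,-0.52,-0.17,0,-0.049],[1,-0.52,-0.17,0,-0.049]]}}

```text
clock: 6.4
ee_pos: [0.4221, -0.3067, 0.197]
eef_rot: [-180.0, -0.1, 106.4]
contact_force: [0.4, 0.6, -4.1]
opening: 0.0507
grip_force: 66.9
```

```bash
python3 - <<'E'
from h import *
from cell import optics
rel([.4222,-.3083,.051],106.4)
f=optics.grab_frame('scene');pickle.dump(f,open('scene2.pkl','wb'))
g=optics.grab_frame('top');pickle.dump(g,open('top2.pkl','wb'))
p=proj(f,[(.4222,-.3083,.05)])[0];print(p,proj(f,[(.648,-.15,.1)]))
a=crop(f,int(p[0])-50,int(p[1])-60,100,100,4);b=crop(g,285,200,66,66,6)[:400]
b=cv2.copyMakeBorder(b,0,400-b.shape[0],0,400-b.shape[1],0)
cv2.imwrite('pics/p2.png',np.hstack([a,b]))
E
```

```text
t 6.4 pos [ 0.4221 -0.3067  0.197 ] rot [-1.7997e+02 -9.0000e-02  1.0638e+02] F [ 0.4  0.6 -4.1] open 0.0507 SHIFT [-0.0134 -0.003   1.2164] TURN -0.0001
[313.85065158 189.54386512] [[245.47995479 164.39907874]]
```

View pics/p2.png

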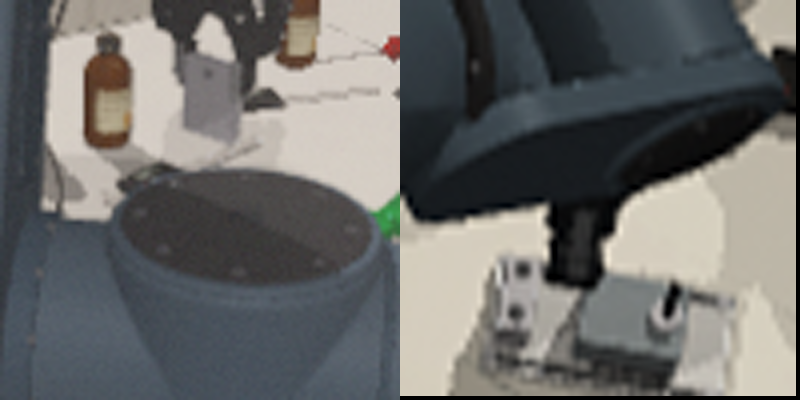

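The scene crop shows the thick plate hanging upright in the gripper, corners about (185,50), (243,62), (238,142) and (183,128). I'll check where it sits in the grip.

```bash
python3 - <<'E'
from h import *
f=load('scene2.pkl');g=load('top2.pkl')
p=proj(f,[(.4222,-.3083,.05)])[0]; o=[int(p[0])-50,int(p[1])-60]
a=np.radians(16.4);x=np.array([np.cos(a),np.sin(a)]);y=np.array([-np.sin(a),np.cos(a)]);c=np.array([.4221,-.3067])
for off in (0,.003):
  P=[np.r_[c+sx*x*.026+(.008+off)*y,.197-.038+h] for sx,h in((-1,.07),(1,.07),(1,0),(-1,0))]
  print(off,((proj(f,P)-o+.5)*4-.5).round(0).tolist())
img=f['image'][o[1]:o[1]+40,o[0]+40:o[0]+70].mean(2).astype(int)
for r in (18,22,26,30): print(r,img[r])
E
```

```text
0 [[233.0, 69.0], [184.0, 54.0], [180.0, 129.0], [229.0, 145.0]]
0.003 [[231.0, 70.0], [182.0, 55.0], [178.0, 130.0], [226.0, 146.0]]
18 [205 204 194 157 109  94 110 119 119 119 113  95  90 111 119 121 120 108
 102 108  78  59  61  80 172 204 203 204 202 202]
22 [204 205 204 204 205 188 128 119 119 120 120 118 119 121 120 120 118 109
 101  99  65  60  79 133 138 109  96  83 154 195]
26 [204 205 204 204 202 180 119 119 117 116 120 120 116 118 119 120 121 121
 120 130 115  60  58  63  56  58  60  65  76  83]
30 [203 199 186 186 182 158 117 118 121 121 116 122 125 125 128 135 132 126
 122 134 170 187 187 185 186 194 196 186 186 187]
```

Call:
{"fn": "arm_command", "kwargs": {"motion": [[1,-0.02,0,0.3,0],[1,-0.02,0,0.6,0],[1,-0.02,0,0.82,0],[1,-0.02,0,0.82,0],[1,-0.02,0,0.82,0]]}}

```text
clock: 7.0
ee_pos: [0.4229, -0.3103, 0.1]
eef_rot: [180.0, 0.0, 106.4]
contact_force: [0.5, -0.1, -3.4]
opening: 0.0509
grip_force: 66.7
```

Call:
{"fn": "arm_command", "kwargs": {"motion": [[1,0,0,0.04,0],[1,0,0,0.08,0],[1,0,0,0.11,0],[1,0,0,0.14,0],[1,0,0,0.14,0]]}}

```text
clock: 7.5
ee_pos: [0.4223, -0.3104, 0.0821]
eef_rot: [-180.0, -0.0, 106.4]
contact_force: [0.1, 0.2, -3.8]
opening: 0.0508
grip_force: 66.8
```

Call:
{"fn": "arm_command", "kwargs": {"motion": [[1,0,0,0.06,0],[1,0,0,0.12,0],[1,0,0,0.18,0],[1,0,0,0.23,0],[1,0,0,0.23,0]]}}

```text
clock: 8.0
ee_pos: [0.422, -0.3101, 0.0539]
eef_rot: [-179.9, -0.1, 106.4]
contact_force: [-0.5, 0.1, -3.5]
opening: 0.0508
grip_force: 66.8
```

Call:
{"fn": "arm_command", "kwargs": {"motion": [[1,0,0,0.01,0],[1,0,0,0.02,0],[1,0,0,0.02,0]]}}

```text
clock: 8.3
ee_pos: [0.4225, -0.3106, 0.0525]
eef_rot: [180.0, 0.0, 106.4]
contact_force: [0.5, 0.3, -3.6]
opening: 0.0508
grip_force: 66.8
```

Call:
{"fn": "arm_command", "kwargs": {"motion": [[1,-0.015,0,0,0],[1,-0.03,0,0,0],[1,-0.03,0,0,0],[1,-0.03,0,0,0]]}}

```text
clock: 8.7
ee_pos: [0.4235, -0.314, 0.0525]
eef_rot: [180.0, 0.0, 106.4]
contact_force: [-0.1, -0.7, -3.7]
opening: 0.051
grip_force: 66.8
```

Call:
{"fn": "arm_command", "kwargs": {"motion": [[1,-0.01,0,0,0],[1,-0.02,0,0,0],[1,-0.02,0,0,0],[1,-0.02,0,0,0]]}}

```text
clock: 9.1
ee_pos: [0.4239, -0.3156, 0.0524]
eef_rot: [-180.0, -0.1, 106.3]
contact_force: [0.6, 4.7, -1.7]
opening: 0.051
grip_force: 67.3
```

Call:
{"fn": "arm_command", "kwargs": {"motion": [[1,0.03,0,0,0],[1,0.06,0,0,0],[1,0.08,0,0,0],[1,0.08,0,0,0]]}}

```text
clock: 9.5
ee_pos: [0.4215, -0.3071, 0.0526]
eef_rot: [180.0, 0.0, 106.4]
contact_force: [0.2, -0.2, -4.9]
opening: 0.051
grip_force: 66.8
```

Call:
{"fn": "arm_command", "kwargs": {"motion": [[1,0.01,0,0,0],[1,0.02,0,0,0],[1,0.02,0,0,0],[1,0.02,0,0,0]]}}

```text
clock: 9.9
ee_pos: [0.4215, -0.3067, 0.0528]
eef_rot: [179.9, 0.2, 106.4]
contact_force: [0.2, -12.9, -10.0]
opening: 0.0508
grip_force: 66.2
```

Call:
{"fn": "arm_command", "kwargs": {"motion": [[1,0.01,0,0,0],[1,0.02,0,0,0],[1,0.02,0,0,0],[1,0.02,0,0,0]]}}

```text
clock: 10.3
ee_pos: [0.4213, -0.3057, 0.0532]
eef_rot: [179.9, 0.4, 106.3]
contact_force: [-0.5, -19.8, -10.8]
opening: 0.0508
grip_force: 66.3
```

The play is about 9 mm, so the gap is about 25 mm. Only the thick plate is needed. I'll back off the push and seat the plate on the bed.

Call:
{"fn": "arm_command", "kwargs": {"motion": [[1,-0.025,0,0,0],[1,-0.03,0,0,0],[1,-0.03,0,0.01,0],[1,-0.03,0,0.02,0],[1,-0.03,0,0.02,0]]}}

```text
clock: 10.8
ee_pos: [0.4215, -0.3062, 0.0502]
eef_rot: [180.0, 0.1, 106.4]
contact_force: [1.6, -5.6, -3.1]
opening: 0.051
grip_force: 67.4
```

```bash
python3 - <<'E'
from h import *
from cell import read_state
rel([.4222,-.3083,.05],106.4);print(read_state()['moment'])
E
```

```text
t 10.8 pos [ 0.4215 -0.3062  0.0502] rot [1.7996e+02 7.0000e-02 1.0637e+02] F [ 1.6 -5.6 -3.1] open 0.051 SHIFT [-0.0184  0.0005  0.0017] TURN -0.0002
[-0.84923177 -0.44431076 -0.13772911]
```

Call:
{"fn": "arm_command", "kwargs": {"motion": [[1,-0.005,0,0.01,0],[1,-0.005,0,0.015,0],[1,-0.005,0,0.015,0]]}}

```text
clock: 11.1
ee_pos: [0.4216, -0.3066, 0.0498]
eef_rot: [180.0, 0.0, 106.4]
contact_force: [-3.7, 1.8, 20.5]
opening: 0.0513
grip_force: 70.3
```

Call:
{"fn": "arm_command", "kwargs": {"motion": [[1,0,0,0.01,0],[1,0,0,0.015,0],[1,0,0,0.015,0]]}}

```text
clock: 11.4
ee_pos: [0.4218, -0.3069, 0.0497]
eef_rot: [180.0, 0.1, 106.4]
contact_force: [-10.1, 4.4, 44.6]
opening: 0.051
grip_force: 73.2
```

Call:
{"fn": "arm_command", "kwargs": {"motion": [[1,0,0,-0.02,0],[1,0,0,-0.022,0],[1,0.01,0,-0.022,0],[1,0.015,0,-0.022,0],[1,0.015,0,-0.022,0]]}}

```text
clock: 11.9
ee_pos: [0.4214, -0.3062, 0.0499]
eef_rot: [179.9, 0.2, 106.4]
contact_force: [-2.3, -9.0, 7.3]
opening: 0.0509
grip_force: 68.3
```

```bash
python3 - <<'E'
from h import *
from cell import read_state
rel([.4222,-.3083,.05],106.4);print(read_state()['moment'])
E
```

```text
t 11.9 pos [ 0.4214 -0.3062  0.0499] rot [179.94   0.19 106.37] F [-2.3 -9.   7.3] open 0.0509 SHIFT [-0.0187  0.0011 -0.0005] TURN -0.0002
[-1.38133305  0.3462888  -0.14259277]
```

Call:
{"fn": "arm_command", "kwargs": {"motion": [[1,0,0,0,0.003],[1,0,0,0,0.006],[1,0,0,0,0.006],[1,0,0,0,0.006]]}}

```text
clock: 12.3
ee_pos: [0.4214, -0.3059, 0.0499]
eef_rot: [179.9, 0.2, 105.3]
contact_force: [-2.2, -6.5, 8.9]
opening: 0.0506
grip_force: 68.7
```

```bash
python3 - <<'E'
from h import *
from cell import read_state
rel([.4222,-.3083,.05],106.4);print(read_state()['moment'])
E
```

```text
t 12.3 pos [ 0.4214 -0.3059  0.0499] rot [1.7995e+02 1.6000e-01 1.0531e+02] F [-2.2 -6.5  8.9] open 0.0506 SHIFT [-0.021   0.0013 -0.0005] TURN -0.0061
[-1.17794784  0.31375438 -0.01011271]
```

The moment about z is now near zero, so the plate is flush with the stop at tool yaw 105.3, which puts the rail yaw at about 15.3°. Releasing and rising.

Call:
{"fn": "arm_command", "kwargs": {"motion": [[-1,0,0,0,0],[-1,0,0,0,0],[-1,0,0,0,0],[-1,0,0,-0.2,0],[-1,0,0,-0.5,0],[-1,0,0,-0.9,0],[-1,0,0,-1,0],[-1,0,0,-1,0]]}}

```text
clock: 13.1
ee_pos: [0.4214, -0.3051, 0.1706]
eef_rot: [179.9, 0.1, 105.3]
contact_force: [0.2, 0.8, -0.2]
opening: 0.0857
grip_force: 0.0
```

Call:
{"fn": "arm_command", "kwargs": {"motion": [[-1,0,0.3,-0.3,0],[-1,0,0.6,-0.6,0],[-1,0,0.9,-0.7,0],[-1,0,1,-0.7,0]]}}

```text
clock: 13.5
ee_pos: [0.5391, -0.2722, 0.2529]
eef_rot: [179.9, 0.0, 105.4]
contact_force: [-0.5, -0.7, 0.3]
opening: 0.0856
grip_force: 0.0
```

```bash
python3 - <<'E'
from h import *
from cell import optics
rel([.652,-.15,.25],102)
g=optics.grab_frame('top');pickle.dump(g,open('top3.pkl','wb'))
t=load('top0.pkl');s=load('scene0.pkl')
a=crop(t,278,160,38,40,10);b=crop(s,226,145,38,40,10);c=crop(g,294,228,38,40,10)[:, :]
b=b[:400,:210];a=a[:400,:210] if 0 else a[:400,:210]
im=np.hstack([a,b,c[:400,:380]])
for k in range(0,im.shape[1],50): im[:4,k]=(0,0,255)
for k in range(0,400,50): im[k,:4]=(0,0,255)
print(im.shape);cv2.imwrite('pics/h3.png',im)
E
```

```text
t 13.5 pos [ 0.5391 -0.2722  0.2529] rot [1.7993e+02 3.0000e-02 1.0538e+02] F [-0.5 -0.7  0.3] open 0.0856 SHIFT [0.7321 1.1768 0.0243] TURN 0.0188
(400, 800, 3)
```

View pics/h3.png

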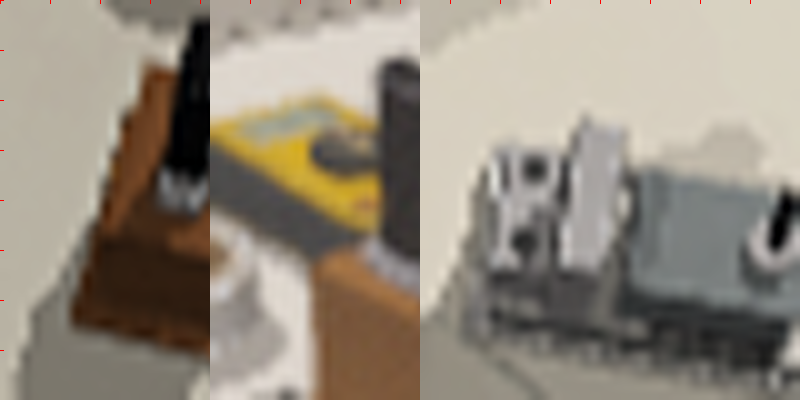

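The top view on the right shows the thick plate standing flat against the stop at about (595,195), with the free gap to its right. Next I'll locate the handle by its dark mask in the two starting views.

```bash
python3 - <<'E'
from h import *
t=load('top0.pkl');s=load('scene0.pkl')
a=np.radians(12);x=np.array([np.cos(a),np.sin(a)]);y=np.array([-np.sin(a),np.cos(a)])
def blob(f,win,th):
    x0,y0,w,h=win; m=(f['image'][y0:y0+h,x0:x0+w].max(2)<th).astype(np.uint8)
    n,l,st,ce=cv2.connectedComponentsWithStats(m,connectivity=8)
    k=1+np.argmax(st[1:,4]); M=l==k
    r=np.where(M.any(1))[0]
    print('bbox',st[k][:4]+[x0,y0,0,0],'cent',(ce[k]+[x0,y0]).round(2))
    for i in (r[1],r[len(r)//2],r[-2]): 
        c=np.where(M[i])[0]; print(' row',i+y0,'cols',c.min()+x0,c.max()+x0)
for n,f,win,th in (('top',t,(290,155,20,35),45),('scene',s,(238,145,26,36),75)):
    print(n);blob(f,win,th)
    for c0 in ((.652,-.15),(.649,-.152)):
        c=np.array(c0)+ -.0011*y   # handle 15 thick centred on line
        P=[np.r_[np.array(c0)+i*.013*x+j*.0075*y,z] for z in (.156,.076) for i in(-1,1) for j in(-1,1)]
        q=proj(f,P); hull=cv2.convexHull(q.astype(np.float32)); m=cv2.moments(hull)
        print(c0,'pred bbox',q.min(0).round(1),q.max(0).round(1),'cent',round(m['m10']/m['m00'],2),round(m['m01']/m['m00'],2))
        print(np.c_[q.round(1)].tolist())
i=s['image'][150:172,240:260].max(2);print(i)
E
```

```text
top
bbox [294 162   7  16] cent [297.23 169.83]
 row 163 cols 297 300
 row 170 cols 295 299
 row 176 cols 294 298
(0.652, -0.15) pred bbox [294.5 159.6] [301.6 177.3] cent 298.0 168.4
[[300.0, 167.1], [295.7, 166.2], [301.6, 160.6], [297.4, 159.6], [298.6, 177.3], [294.5, 176.3], [300.2, 170.9], [296.1, 170.0]]
(0.649, -0.152) pred bbox [294.6 160.5] [301.8 178.2] cent 298.15 169.31
[[300.1, 168.1], [295.8, 167.1], [301.8, 161.5], [297.5, 160.5], [298.7, 178.2], [294.6, 177.3], [300.3, 171.8], [296.3, 170.9]]
scene
bbox [243 154   7  17] cent [245.65 162.48]
 row 155 cols 243 247
 row 162 cols 243 248
 row 169 cols 244 249
(0.652, -0.15) pred bbox [240.8 149. ] [248.8 171.3] cent 244.88 160.09
[[248.3, 150.9], [245.2, 152.0], [243.9, 149.0], [240.8, 150.0], [248.8, 170.2], [245.9, 171.3], [244.5, 168.1], [241.5, 169.2]]
(0.649, -0.152) pred bbox [241.7 149.2] [249.7 171.5] cent 245.71 160.24
[[249.1, 151.0], [246.1, 152.1], [244.7, 149.2], [241.7, 150.2], [249.7, 170.3], [246.7, 171.5], [245.3, 168.3], [242.3, 169.4]]
[[222 221 216 197 184 169 196 212 221 221 221 221 220 221 220 217 
[... 1104 characters left out ...]
 157  83
   87  91]
 [200 193 184  86  60  55  54  57  70 137 192 185 161 178 221 217 185  85
   85  94]
 [181 167 162  86  60  52  60  61  61 101 137 126 114 139 204 221 207 113
   87  89]
 [173 180 159  83  59  57  58  59  58  70  93  90  86 109 177 222 214 183
  132 104]
 [149 163 151  66  55  58  55  57  59  67  81  78  79 103 179 222 221 216
  190 145]
 [ 87 114 133  60  55  60  58  58  54  63  78  79  74 100 173 221 222 222
  216 193]
 [107 142 153  94  56  57  59  58  56  69  94  75  75  94 164 216 222 222
  220 215]
 [146 161 159 136 105  70  56  57  64 105 141 129  97  93 161 215 221 221
  222 221]
 [160 150 138 154 142 125 111  95 114 134 158 171 145 141 180 222 220 221
  221 222]]
```

The handle is at about (0.6465, -0.1505) and the holder yaw is about 11.8°. Approaching and gripping it.

Call:
{"fn": "arm_command", "kwargs": {"motion": [[-1,0.22,0.3,0,0],[-1,0.44,0.6,0,0],[-1,0.66,0.9,0,0],[-1,0.74,1,0,0],[-1,0.74,1,0,0]]}}

```text
clock: 14.05
ee_pos: [0.6284, -0.1546, 0.2505]
eef_rot: [-179.8, -0.1, 105.4]
contact_force: [-0.2, -1.3, -0.2]
opening: 0.0853
grip_force: 0.0
```

Call:
{"fn": "arm_command", "kwargs": {"motion": [[-1,0,0.13,0,0.02],[-1,0,0.13,0,0.02],[-1,0,0.13,0.1,0.02],[-1,0,0.13,0.2,0.02],[-1,0,0.13,0.3,0.02],[-1,0,0.13,0.3,0.02]]}}

```text
clock: 14.65
ee_pos: [0.6426, -0.1518, 0.2145]
eef_rot: [-179.8, -0.1, 101.7]
contact_force: [-0.9, -1.1, 0.2]
opening: 0.0858
grip_force: 0.0
```

```bash
python3 -c "
from h import *
rel([.6465,-.1505,.118],101.8)"
```

```text
t 14.65 pos [ 0.6426 -0.1518  0.2145] rot [-1.7980e+02 -1.1000e-01  1.0168e+02] F [-0.9 -1.1  0.2] open 0.0858 SHIFT [0.0042 0.0341 0.8038] TURN -0.0007
```

Call:
{"fn": "arm_command", "kwargs": {"motion": [[-1,0,0.034,0.2,0],[-1,0,0.034,0.4,0],[-1,0,0.034,0.6,0],[-1,0,0.034,0.8,0],[-1,0,0.034,0.8,0]]}}

```text
clock: 15.15
ee_pos: [0.6462, -0.1505, 0.118]
eef_rot: [-179.7, -0.1, 101.7]
contact_force: [-0.5, 0.4, 0.4]
opening: 0.0854
grip_force: 0.0
```

Call:
{"fn": "arm_command", "kwargs": {"motion": [[1,0,0,0,0],[1,0,0,0,0],[1,0,0,0,0],[1,0,0,0,0],[1,0,0,0,0],[1,0,0,0,0],[1,0,0,0,0],[1,0,0,0,0]], "newtons": 100}}

```text
clock: 15.95
ee_pos: [0.6484, -0.1511, 0.1223]
eef_rot: [179.9, 0.0, 101.7]
contact_force: [-1.7, -0.3, 5.9]
opening: 0.0246
grip_force: 98.3
```

```bash
python3 -c "
from h import *
from cell import read_state
rel([.6465,-.1505,.118],101.8);print(read_state()['moment'])"
```

```text
t 15.95 pos [ 0.6484 -0.1511  0.1223] rot [1.7992e+02 5.0000e-02 1.0168e+02] F [-1.7 -0.3  5.9] open 0.0246 SHIFT [ 0.008  -0.0141  0.036 ] TURN -0.0007
[ 0.02686272  0.21863299 -0.05559984]
```

The wedge is gripped. I'll draw it straight up and carry it over the gap.

Call:
{"fn": "arm_command", "kwargs": {"motion": [[1,0,0,-0.1,0],[1,0,0,-0.25,0],[1,0,0,-0.45,0],[1,0,0,-0.7,0],[1,0,0,-1,0],[1,0,0,-1,0]]}}

```text
clock: 16.55
ee_pos: [0.6497, -0.1514, 0.2472]
eef_rot: [179.6, 0.2, 101.7]
contact_force: [-0.0, -0.1, -2.3]
opening: 0.0247
grip_force: 98.4
```

Call:
{"fn": "arm_command", "kwargs": {"motion": [[1,-0.15,-0.3,0,0],[1,-0.3,-0.6,0,0],[1,-0.45,-0.9,0,0],[1,-0.5,-1,0,0],[1,-0.5,-1,0,0]]}}

```text
clock: 17.05
ee_pos: [0.5414, -0.2349, 0.2411]
eef_rot: [-180.0, -0.0, 101.6]
contact_force: [1.2, -0.4, -2.7]
opening: 0.0246
grip_force: 99.1
```

Call:
{"fn": "arm_command", "kwargs": {"motion": [[1,-0.15,-0.3,0,0],[1,-0.3,-0.6,0,0],[1,-0.45,-0.9,0,0],[1,-0.5,-1,0,0],[1,-0.5,-1,0,-0.02],[1,-0.5,-1,0,-0.02],[1,-0.5,-1,0,-0.02]]}}

```text
clock: 17.75
ee_pos: [0.4381, -0.3164, 0.241]
eef_rot: [180.0, -0.0, 105.2]
contact_force: [0.0, -0.3, -1.6]
opening: 0.0244
grip_force: 99.6
```

```bash
python3 - <<'E'
from h import *
from cell import optics
rel([.4267,-.3250,.19],105.3)
f=optics.grab_frame('scene');pickle.dump(f,open('scene4.pkl','wb'))
g=optics.grab_frame('top');pickle.dump(g,open('top4.pkl','wb'))
p=proj(f,[(.43,-.32,.15)])[0].astype(int);print(p)
a=crop(f,p[0]-25,p[1]-30,50,50,8);b=crop(g,294,215,50,50,8)
cv2.imwrite('pics/w4.png',np.hstack([a,b]))
E
```

```text
t 17.75 pos [ 0.4381 -0.3164  0.241 ] rot [ 1.7999e+02 -1.0000e-02  1.0524e+02] F [ 0.  -0.3 -1.6] open 0.0244 SHIFT [-0.044  -0.1102  0.4251] TURN -0.0003
[316 162]
```

View pics/w4.png

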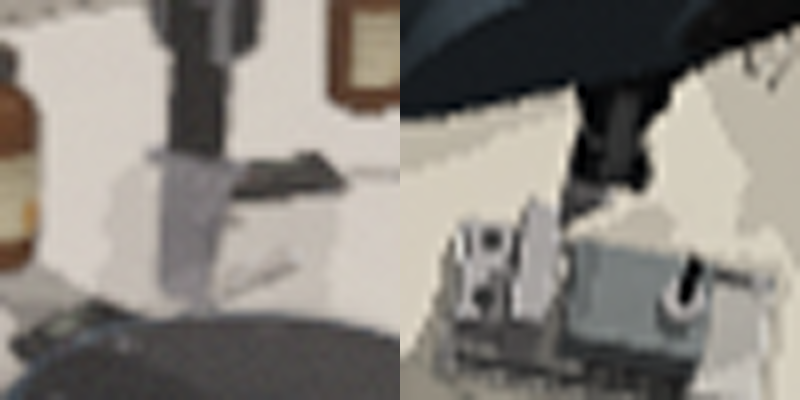

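The scene crop shows the wedge hanging upright, its tip at about (195,300). The top crop shows the blade's lower end near (565,225), above and beyond the gap, which lies at (562,240) between the plate and the carriage. I'll compare these with the predicted tip pixels.

```bash
python3 - <<'E'
from h import *
f=load('scene4.pkl');g=load('top4.pkl')
a=np.radians(15.3);x=np.array([np.cos(a),np.sin(a)]);y=np.array([-np.sin(a),np.cos(a)])
p=proj(f,[(.43,-.32,.15)])[0].astype(int)
c=np.array([.4381,-.3164])
for z in (.127,):
  P=[np.r_[c+i*.013*x+j*y,z] for i in(-1,1) for j in(.0061,.0086)]+[np.r_[c+i*.022*x+j*.0086*y,z+.064] for i in(-1,1) for j in (-1,1)]
  print('scene',((proj(f,P)-[p[0]-25,p[1]-30]+.5)*8-.5).round().tolist())
  print('top',((proj(g,P)-[294,215]+.5)*8+[399.5,-.5]).round().tolist())
gi=g['image'].mean(2).astype(int);print(gi[236:246,310:324])
si=f['image'].mean(2).astype(int);print(si[p[1]-30+24:p[1]-30+40,p[0]-25+16:p[0]-25+32])
# plate and carriage top edges now
print('plate -y top corners',((proj(g,[np.r_[.4214*1+0,-.3059,.082]])-[294,215]+.5)*8+[399.5,0]).round())
E
```

```text
scene [[203.0, 305.0], [199.0, 307.0], [157.0, 289.0], [153.0, 290.0], [248.0, 168.0], [224.0, 179.0], [168.0, 141.0], [143.0, 152.0]]
top [[566.0, 229.0], [560.0, 228.0], [576.0, 169.0], [570.0, 168.0], [614.0, 206.0], [571.0, 198.0], [631.0, 102.0], [588.0, 95.0]]
[[202 200 201 204 191  52   5  14  18  46  41  40  29  11]
 [202 201 202 204 163  66  40  28  21  36  30  33  18  10]
 [202 202 203 204 117  71  78  68  61  67 118 110 103  26]
 [174 197 206 207  78  65  81  80  84 108 165 188 185 152]
 [146 175 188 198  77  56  62  58  63 127 164 208 207 194]
 [160 161 164 176  57  57  49  96 154 176 189 205 190 176]
 [163 162 163 151  53 100 157 176 198 207 192 191 176 176]
 [163 163 164 159  94 164 201 196 180 193 177 177 177 178]
 [164 163 165 182 136 168 160 155 163 171 179 181 180 179]
 [163 162 162 160 101 105 124 110 124 144 158 156 161 165]]
[[186 186 187 172 131 118 119 117 117 120 122 119 103  63  57  62]
 [185 188 187 173 130 119 120 120 120 124 126 119 122 130 138 138]
 [187 185 187 172 125 118 118 117 124 125 122 118 136 165 180 185]
 [186 186 187 169 118 117 116 116 122 124
[... 165 characters left out ...]
 186 186 169 118 119 119 117 117 113 104 145 181 187 187 186]
 [186 186 185 163 118 118 121 117 117 114 109 154 186 187 187 189]
 [185 184 180 158 122 119 119 118 119 116 121 163 184 185 184 188]
 [187 187 180 156 119 119 122 126 128 125 140 176 176 169 173 178]
 [188 188 181 157 119 125 129 132 135 126 143 173 164 167 171 161]
 [186 187 183 162 129 133 133 134 132 129 147 167 163 167 162 151]
 [187 185 184 173 147 133 135 130 131 136 152 163 147 151 160 173]
 [186 184 180 176 164 152 149 141 132 131 141 158 160 172 187 186]
 [156 159 161 170 166 166 155 140 130 132 122 147 167 165 168 167]
 [ 79 102 130 147 147 138 112 100 110 112 106 104 102 104 104 105]]
plate -y top corners [[537. 260.]]
```

```bash
python3 - <<'E'
from h import *
g=load('top3.pkl')
a=np.radians(15.3);x=np.array([np.cos(a),np.sin(a)]);y=np.array([-np.sin(a),np.cos(a)])
P=plane(g,(np.array([(565,262),(611,269),(632,130),(586,119)],float)-[420,0]+.5)/10-.5+[294,228],.082)[:,:2]
print((P@x).round(4),(P@y).round(4),P.mean(0)@x,P.mean(0)@y)
C=plane(g,(np.array([(622,290),(645,170)],float)-[420,0]+.5)/10-.5+[294,228],.052)[:,:2];print('carr',(C@x).round(4),(C@y).round(4))
print(g['image'][240:258,305:322].mean(2).astype(int))
E
```

```text
[0.3008 0.3013 0.3507 0.3516] [-0.4015 -0.4169 -0.4163 -0.4005] 0.3261157750338123 -0.4088219189337057
carr [0.3042 0.3477] [-0.4228 -0.424 ]
[[205 204 206 207 190 149 178 188 196 194 206 204 205 205 204 204 205]
 [207 206 208 207 139 163 163 164 174 167 207 205 205 205 206 205 206]
 [193 192 194 191 121 166 164 164 164 169 209 207 206 193 193 194 193]
 [127 148 174 135 137 165 164 165 173 160 198 197 196 181 180 180 179]
 [ 54  96 175  76 162 166 165 167 183 136 168 161 156 165 175 183 182]
 [ 55  97 176  64 188 164 164 164 162 102 105 126 112 126 147 160 158]
 [128 151 147  53 177 164 164 164 149  99  69 115 105 106 126 125 125]
 [174 175 108  54 169 165 165 166 152 161  80 115 107 108 127 123 126]
 [143 145 115  86 169 166 166 167 149 176  74 113 107 107 126 125 126]
 [106 107 105 123 168 166 167 175 138 141  64 106 107 118 126 125 126]
 [101 109  80 166 168 167 168 187 148  87  65 108 108 129 127 126 126]
 [ 77 110  68 191 168 167 167 180 139  80  83 107 108 130 127 126 126]
 [ 66 113  57 181 167 167 168 168  92  89  99 106 108 127 125 126 125]
 [ 97 116  76 186 169 170 170 139  95  72 112 106 107 126 124 125 125]
 [108 106  77 145 134 144 151  98  96  64 111 107 116 123 125 125 124]
 [ 87  79  73  61  74  88 104  99  98  74 110 119 126 123 125 125 124]
 [ 70  63  78  72  71  71  76  99  91  60  89 110 121 127 129 134 126]
 [ 69  59  74  72  73  72  86  99  79  53  56  71  86  96  97 105 101]]
```

The wedge's flat face matches the prediction to within about 1 mm. I'll align over the free gap, centre y' about -0.419, and lower.

Call:
{"fn": "arm_command", "kwargs": {"motion": [[1,-0.047,-0.11,0,0],[1,-0.047,-0.11,0,0],[1,-0.047,-0.11,0.1,0],[1,-0.047,-0.11,0.2,0],[1,-0.047,-0.11,0.3,0],[1,-0.047,-0.11,0.3,0]]}}

```text
clock: 18.45
ee_pos: [0.4252, -0.3251, 0.2028]
eef_rot: [-179.9, -0.2, 105.3]
contact_force: [-0.1, -0.1, -2.5]
opening: 0.0239
grip_force: 99.4
```

```bash
python3 -c "
from h import *
rel([.4267,-.3253,.174],105.3)"
```

```text
t 18.45 pos [ 0.4252 -0.3251  0.2028] rot [-179.88   -0.18  105.28] F [-0.1 -0.1 -2.5] open 0.0239 SHIFT [-0.0046  0.0114  0.2399] TURN -0.0001
```

Call:
{"fn": "arm_command", "kwargs": {"motion": [[1,-0.004,0.01,0.06,0],[1,-0.004,0.01,0.12,0],[1,-0.004,0.01,0.18,0],[1,-0.004,0.01,0.24,0],[1,-0.004,0.01,0.24,0]]}}

```text
clock: 18.95
ee_pos: [0.4269, -0.3257, 0.1752]
eef_rot: [-179.9, -0.1, 105.3]
contact_force: [-0.0, -0.0, -2.7]
opening: 0.0246
grip_force: 99.4
```

Call:
{"fn": "arm_command", "kwargs": {"motion": [[1,0,0,0.03,0],[1,0,0,0.06,0],[1,0,0,0.09,0],[1,0,0,0.12,0],[1,0,0,0.12,0]]}}

```text
clock: 19.45
ee_pos: [0.4271, -0.3259, 0.1614]
eef_rot: [-180.0, -0.0, 105.3]
contact_force: [0.4, -0.0, -1.9]
opening: 0.0246
grip_force: 99.4
```

Call:
{"fn": "arm_command", "kwargs": {"motion": [[1,0.008,0,0.03,0],[1,0.016,0,0.06,0],[1,0.016,0,0.06,0]]}}

```text
clock: 19.75
ee_pos: [0.4265, -0.3239, 0.1542]
eef_rot: [-180.0, -0.1, 105.3]
contact_force: [-0.3, -0.1, -2.3]
opening: 0.0248
grip_force: 99.4
```

Call:
{"fn": "arm_command", "kwargs": {"motion": [[1,0.008,0,0,0],[1,0.01,0,0,0],[1,0.01,0,0,0]]}}

```text
clock: 20.05
ee_pos: [0.4265, -0.3231, 0.1549]
eef_rot: [180.0, 0.0, 105.3]
contact_force: [0.3, 0.3, -1.6]
opening: 0.0243
grip_force: 99.4
```

Call:
{"fn": "arm_command", "kwargs": {"motion": [[1,0.008,0,0,0],[1,0.01,0,0,0],[1,0.01,0,0,0]]}}

```text
clock: 20.35
ee_pos: [0.4262, -0.3221, 0.1549]
eef_rot: [180.0, 0.0, 105.3]
contact_force: [-0.3, -0.5, -0.9]
opening: 0.0245
grip_force: 99.5
```

Call:
{"fn": "arm_command", "kwargs": {"motion": [[1,0.008,0,0,0],[1,0.008,0,0,0],[1,0.008,0,0,0]]}}

```text
clock: 20.65
ee_pos: [0.426, -0.3214, 0.155]
eef_rot: [180.0, 0.1, 105.3]
contact_force: [0.5, -4.0, -1.0]
opening: 0.0246
grip_force: 99.6
```

Call:
{"fn": "arm_command", "kwargs": {"motion": [[1,0.008,0,0,0],[1,0.008,0,0,0],[1,0.008,0,0,0]]}}

```text
clock: 20.95
ee_pos: [0.4259, -0.3207, 0.155]
eef_rot: [180.0, 0.1, 105.3]
contact_force: [0.3, -6.7, -2.0]
opening: 0.0247
grip_force: 99.7
```

Call:
{"fn": "arm_command", "kwargs": {"motion": [[1,-0.01,0,0.015,0],[1,-0.01,0,0.03,0],[1,-0.01,0,0.045,0],[1,-0.01,0,0.06,0],[1,-0.01,0,0.06,0]]}}

```text
clock: 21.45
ee_pos: [0.4259, -0.3213, 0.1473]
eef_rot: [180.0, 0.0, 105.3]
contact_force: [1.2, -4.4, -3.4]
opening: 0.0248
grip_force: 99.4
```

Call:
{"fn": "arm_command", "kwargs": {"motion": [[1,0,0,0.015,0],[1,0,0,0.03,0],[1,0,0,0.03,0]]}}

```text
clock: 21.75
ee_pos: [0.4261, -0.3213, 0.1445]
eef_rot: [180.0, 0.0, 105.3]
contact_force: [0.6, -2.7, 5.7]
opening: 0.0246
grip_force: 100.8
```

It starts to bite with the tip about 21 mm below the carriage edge, well clear of the bed. Pressing in gently.

Call:
{"fn": "arm_command", "kwargs": {"motion": [[1,0,0,0.01,0],[1,0,0,0.015,0],[1,0,0,0.015,0]]}}

```text
clock: 22.05
ee_pos: [0.4264, -0.3216, 0.144]
eef_rot: [179.9, 0.1, 105.3]
contact_force: [-3.0, -1.7, 20.9]
opening: 0.0245
grip_force: 102.8
```

Call:
{"fn": "arm_command", "kwargs": {"motion": [[1,0,0,0.008,0],[1,0,0,0.012,0],[1,0,0,0.012,0]]}}

```text
clock: 22.35
ee_pos: [0.4267, -0.3219, 0.1436]
eef_rot: [179.9, 0.1, 105.3]
contact_force: [-5.2, 1.3, 32.4]
opening: 0.0245
grip_force: 104.2
```

Call:
{"fn": "arm_command", "kwargs": {"motion": [[1,0,0,0.006,0],[1,0,0,0.01,0],[1,0,0,0.01,0],[1,0,0,0.01,0],[1,0,0,0.01,0],[1,0,0,0.01,0]], "newtons": 110}}

```text
clock: 22.95
ee_pos: [0.4268, -0.3221, 0.1433]
eef_rot: [179.9, 0.2, 105.3]
contact_force: [-7.8, 3.7, 41.3]
opening: 0.0246
grip_force: 106.8
```

```bash
python3 - <<'E'
from h import *
from cell import optics,read_state
rel([.4267,-.3219,.1436],105.3);print(read_state()['moment'])
f=optics.grab_frame('scene');g=optics.grab_frame('top')
pickle.dump(g,open('top5.pkl','wb'))
a=crop(f,290,132,50,50,8);b=crop(g,294,222,50,50,8)
cv2.imwrite('pics/f5.png',np.hstack([a,b]))
rel([.4267,-.3219,.1436],105.3)
E
```

```text
t 22.95 pos [ 0.4268 -0.3221  0.1433] rot [179.89   0.19 105.3 ] F [-7.8  3.7 41.3] open 0.0246 SHIFT [ 0.0016 -0.0008 -0.0023] TURN 0.0
[0.5311355  1.72961302 0.11376484]
t 23.05 pos [ 0.4268 -0.322   0.1433] rot [179.89   0.19 105.3 ] F [-7.   2.5 41.3] open 0.0244 SHIFT [ 0.0015 -0.0009 -0.0024] TURN 0.0
```

View pics/f5.png

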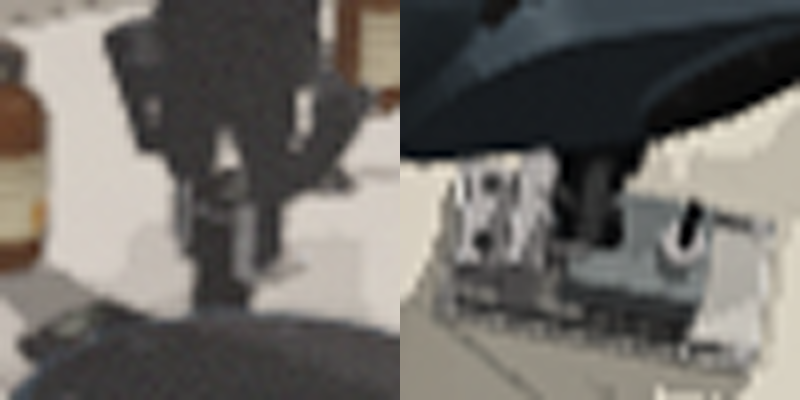

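The last view shows the plate tight against the stop at (520,220) and the wedge gripped upright between plate and carriage at (595,200). The press is steady at about 41 N with nothing moving, so I'm handing in.

```bash
python3 -c "
from cell import ctrl
print(ctrl.close_job())"
```

```text
the job is handed in; nothing more can be done
None
```

The job is handed in at 23 s: the thick plate stands flush against the stop, and the wedge has bitten about 23 mm deep, still gripped upright and pressed at about 41 N; the roughly 26 mm gap did not need the thin plate.

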